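Close the steam boiler's filler with its swing-arm screw cap

ROBOT

A 6-joint arm with a two-finger parallel gripper is mounted at the origin on the work surface. World frame = base frame: x ahead of the robot, y to its left, z up, the work surface at z = 0. Lengths are in m, angles in rad, forces in N, time in s.
With the tool pointing down it reaches from about 0.275 to 0.75 m from the base axis. Payload 10.2 kg.
Tool frame: the origin (TCP) lies on the centre line of the jaws, within the pads' length; the fingertips stand 19 mm ahead of it and the grasp point (between the pads) is the TCP (arm.tip_reach is the z of the fingertips in the tool frame, in m); z points along the fingers, x is the direction in which the jaws open and shut, and the axes are right-handed (so a half turn about z gives the same grasp; the last joint's range is limited). The gripper opens to 88 mm and grips with 3 to 60 N. Pads are 18 mm wide; open, the fingers measure 123 mm over their backs; the gripper's body (75 mm by 187 mm) begins 45 mm behind the grasp point.
Start: joints at [0.947, 0.313, 1.498, -0, 1.331, -0.223], TCP at [0.205, 0.483, 0.258] pointing down, gripper open.
Joint ranges: [-2.94, 2.94], [-0.97, 2.17], [0.19, 2.56], [-1.23, 4.37], [0.02, 3.11], [-2.88, 2.88]. Speed limits (rad/s): [2.39, 2.39, 3.01, 3.14, 3.14, 3.14].

INTERFACE

Orientations are given as a unit quaternion [x, y, z, w].
In Python, from workcell import status, vision, job, arm gives the robot as it stands.
- The arm moves only by the shell command python3 -m pendant 'ROWS' [FORCE]. ROWS is JSON, a list of rows, each a list of 5 numbers: the gripper command: -1 is fully open, 1 is shut, values between are in proportion, then the shift along the world's x, y, z each as a share of 30 cm, from -1 to 1, then the turn about the world's z as a share of 30 degrees, from -1 to 1. A call has 1 to 12 rows; each row shifts and turns the pose as measured when the row begins; what a row does not reach is not made up. A row lasts 1/10 s, in which the tool goes at most 50 mm and 8.59 degrees, less where a joint would pass 70% of its speed; a pose out of reach is approached as far as the arm can. A call with a number of a shift or a turn outside -1 to 1 is refused whole. A call with a gripper value outside its range is refused whole. The fingers move at their own pace and stop on an object; FORCE is the grip in N (left out, the last holds). Time passes only in rows, so rows that do not move let the fingers close. It gives the time, the measured TCP pose, the force and the opening at its end, in the units of the state.
- status.sense(): the state, without advancing time (a new reading comes with each control period).
- vision.capture(name): name is "side" or "top"; returns a dict with "frame" (384x512x3 uint8, red, green, blue), "z_map" (384x512 float32, m along the optical axis (not along the pixel's ray), 0 where there is no reading), "camera_matrix" (3x3 intrinsics, pixels), "D" ([k1, k2, p1, p2, k3] as OpenCV has them; the pictures are not rectified), "R" (3x3) and "t" (3): a world point X has camera coordinates R X + t. Camera axes: x right, y down, z forward; pixel columns grow to the right and rows downward; lengths in m; the calibration is good to about 2 mm. A picture is of the moment at which its call begins.
- job.close_job(): hands the job in, once; it reports no verdict.
The state is a dict: "time": time; "q": joint angles; "joint_vel": joint speeds; "tau": joint torques, N m; "tool_pos": TCP position; "tool_rot": TCP orientation; "wrist_force": force on the tool from outside, world axes, zero at the start; "torque": the same for the moment, N m; "opening": finger opening in m.
Only numpy, scipy, OpenCV 4.12 (cv2) and the standard library are available. Lean on these libraries where they do the work, as an engineer would, in place of code of your own. Each camera call takes 0.05 s, during which the arm holds its last target.

TASK

Close the filler of the small steam boiler on the pressing table: lift the sprung index pin by its knob, swing the arm until the cap stands over the filler neck and let the pin drop home in its hole. Then turn the cap's T-handle clockwise until the cap is screwed fully down to its stop. Leave the iron, the spools and the jar standing where they are.

Things in the scene. Friction and masses are not known exactly. Their poses are not given: they have to be found in the camera images.
- boiler: white steam boiler, a fixed box 180 (x) by 300 (y) by 110 mm high; origin at the centre of its underside, z up. On its top stand an aluminium turret drum (148 mm wide) with the arm's vertical pivot axis at x 0, y +30 mm, and the filler neck at x 0, y -80 mm
- pivot (a point): point on the vertical pivot axis of the swing arm, 182 mm above the table. The arm is a flat steel bar 26 mm wide, underside 172 mm and top 182 mm above the table (bosses up to 188 mm): its long end carries the screw cap 110 mm from the pivot, its short other end the index pin 60 mm from the pivot
- neck_mouth (a point): centre of the mouth of the filler neck (brass, 40 mm across, standing on an aluminium shoulder 62 mm across), 136 mm above the table
- davit (a joint): angle of the swing arm: 0 = cap over the neck, pin end along the boiler's +y (stop at -0.012); grows anticlockwise from above: cap towards the boiler's +x, pin end towards its -x; far stop 1.75. Starts parked at 1.05 to 1.6. With the pin down it moves only in the parking slot, above about 0.94; a raised land lies between there and the home hole at 0: lift the pin over it
- index (a joint): lift of the sprung index pin in m: 0 = down (home in its hole, or in the parking slot), 0.016 = fully raised; more than 0.006 clears the raised land, and about 0.006 is read when the pin rests on the land. The spring pushes it down with 3 to 7 N; it drops by itself when it stands over its hole (1 mm clearance to each side).
- pin_knob (a point): middle of the index pin's knob: a black upright cylinder 28 mm across and 20 mm tall, at the short end of the arm, 60 mm from the pivot axis. Its middle is 212 mm above the table with the pin down; below it is a thin stem (12 mm) for 14 mm, then the arm's boss.
- screwcap (a joint): turn of the screw cap in rad: grows as it is turned clockwise seen from above, from 0 (fully unscrewed, raised) to its stop at 4.4 (fully down on the shoulder). It goes down 2.5 mm per rad, stays where it is left, and needs about 0.1 N m. Starts between 0 and 0.9. If the cap is not over the neck its skirt strikes the neck.
- t_bar (a point): middle of the cap's T-handle, on the cap's axis: a level black bar 100 mm long (along this point's y), 12 mm thick (its x) and 20 mm high, above the arm; its middle is 216 mm above the table at turn 0 and 205 mm at the stop. The cap itself (black, 62 mm across) hangs under the arm's long end. There is free room all round the bar above the arm.
- spool_tall: wooden thread spool, 44 mm across, 70 mm tall, upright on the table; origin at the centre of its underside; a bystander
- spool_short: wooden thread spool, 56 mm across, 45 mm tall, upright on the table; origin at the centre of its underside; a bystander
- pin_jar: glass jar with aluminium lid, 60 mm across, 75 mm tall; origin at the centre of its underside; a bystander
- iron: steel pressing iron with a black handle, about 175 by 84 by 104 mm high, resting on its sole; origin under its middle; a bystander

How it is judged:
By the outcome, as a careful person would: the job done as asked, in the order asked, and still so for the second after the job is handed in, with the robot touching nothing.
It also fails if it takes over 58 s, if anything falls off the work surface, if the arm or the gripper's body presses on something with over 40 N, if the wrist force passes 120 N, or if a joint passes its speed limit or range.

## Working session

There is one attempt and no reset: what is moved stays moved. The work goes in short steps, Python scripts to look and compute and a shell command to move; the robot and the scene stay as the last step left them, time stands still between calls to the robot, and variables do not carry over. Pictures are saved under pics/ and viewed, and the job is handed in when it is done.

```bash
ls; mkdir -p pics; python3 - <<'E'
from workcell import status, vision, job, arm
import cv2
for n in("side","top"):
    c=vision.capture(n); cv2.imwrite(f"pics/{n}0.png",c["frame"][:,:,::-1])
    print(n,c["camera_matrix"],c["D"],c["R"],c["t"])
print(status.sense(), arm.tip_reach)
E
```

```text
pics
side [[382.01728593   0.         259.94955655]
 [  0.         382.01728593 194.88033085]
 [  0.           0.           1.        ]] [-0.08464212  0.          0.          0.          0.        ] [[-0.99103932 -0.13132968 -0.0243636 ]
 [-0.05539812  0.57011102 -0.8196978 ]
 [ 0.1215406  -0.81100305 -0.57227785]] [0.6008154  0.19391416 0.95917721]
top [[452.82018293   0.         256.86599919]
 [  0.         452.82018293 191.49813856]
 [  0.           0.           1.        ]] [0.0547081 0.        0.        0.        0.       ] [[ 0.0075846  -0.99988589 -0.01306452]
 [-0.99467609 -0.00620106 -0.10286415]
 [ 0.10277139  0.01377515 -0.99460961]] [-0.04448272  0.60050692  1.54176468]
{'time': 0.1, 'q': array([ 9.46563721e-01,  3.13390953e-01,  1.49832333e+00, -3.86048388e-05,
        1.33096016e+00, -2.23425102e-01]), 'joint_vel': array([ 0.000497  , -0.00142772, -0.00124802, -0.00109583,  0.00205266,
       -0.00048075]), 'tau': array([ 2.75068502e-03, -4.02807462e+01, -2.52641934e+01,  6.95622177e-02,
        3.42294085e-02, -9.18173851e-05]), 'tool_pos': array([0.20475875, 0.4832289 , 0.25723408]), 'tool_rot': array([ 8.33712512e-01,  5.52198474e-01, -4.99289913e-04,  2.08872618e-04]), 'wrist_force': array([ 0.82785632, -0.94346562,  0.43478135]), 'torque': array([ 0.10032966, -0.03926572, -0.01469257]), 'opening': 0.08806092269133486} 0.019
```

View pics/side0.png

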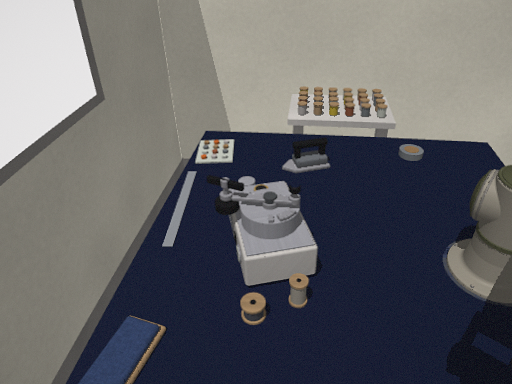

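View pics/top0.png

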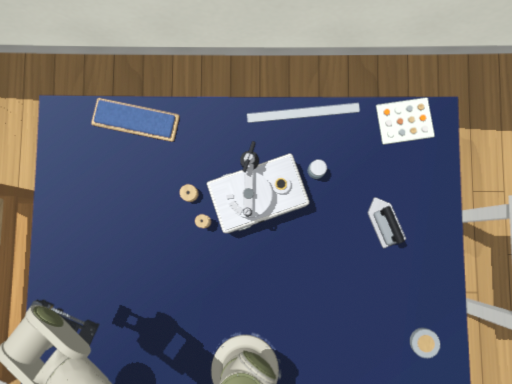

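```bash
cat > h.py <<'E'
from workcell import status, vision, job, arm
import cv2, numpy as np
def cloud(c):
    z=c["z_map"]; h,w=z.shape
    uv=np.stack(np.meshgrid(np.arange(w),np.arange(h)),-1).reshape(-1,1,2).astype(np.float64)
    n=cv2.undistortPoints(uv,c["camera_matrix"],c["D"]).reshape(h,w,2)
    P=np.concatenate([n*z[...,None],z[...,None]],-1)
    return (P-c["t"])@c["R"]
def proj(c,X):
    p,_=cv2.projectPoints(np.array(X,float).reshape(-1,3),cv2.Rodrigues(c["R"])[0],c["t"],c["camera_matrix"],c["D"]); return p.reshape(-1,2)
def crop(c,name,x0,y0,x1,y1,k):
    cv2.imwrite(name,cv2.resize(c["frame"][y0:y1,x0:x1,::-1],None,fx=k,fy=k,interpolation=cv2.INTER_CUBIC))
def atz(c,uv,z):
    n=cv2.undistortPoints(np.array(uv,float).reshape(-1,1,2),c["camera_matrix"],c["D"]).reshape(-1,2)
    d=np.c_[n,np.ones(len(n))]@c["R"]; o=-c["R"].T@c["t"]
    return o+d*((z-o[2])/d[:,2])[:,None]
E
python3 - <<'E'
from h import *
c=vision.capture("top");crop(c,"pics/t1.png",195,130,335,240,5)
P=cloud(c); np.save("top.npy",P)
s=vision.capture("side");crop(s,"pics/s1.png",190,140,330,290,4); np.save("side.npy",cloud(s))
# boiler top
m=(abs(P[...,2]-.11)<.006); m[:, :200]=0; m[:,320:]=0
q=P[m][:,:2].astype(np.float32); print(len(q),cv2.minAreaRect(q))
for r in [(.175,.194),(.194,.206),(.206,.24)]:
    for n,Q in(("top",P),("side",np.load("side.npy"))):
        mm=(Q[...,2]>r[0])&(Q[...,2]<r[1])&(Q[...,0]>.25)&(abs(Q[...,1])<.2)&(Q[...,0]<.65)
        print(r,n,mm.sum()); 
        v=np.argwhere(mm)
        if mm.sum()<90: print(np.round(np.c_[v,Q[mm]],3).tolist())
E
```

```text
2314 ((0.39216163754463196, -0.07138431072235107), (0.6251572370529175, 0.31859421730041504), 8.693528175354004)
(0.175, 0.194) top 341
(0.175, 0.194) side 532
(0.194, 0.206) top 14
[[191.0, 251.0, 0.585, -0.024, 0.194], [198.0, 246.0, 0.563, -0.009, 0.194], [210.0, 246.0, 0.526, -0.009, 0.195], [210.0, 247.0, 0.526, -0.013, 0.199], [211.0, 246.0, 0.522, -0.01, 0.203], [211.0, 247.0, 0.522, -0.013, 0.205], [211.0, 248.0, 0.523, -0.016, 0.2], [212.0, 245.0, 0.52, -0.007, 0.2], [212.0, 246.0, 0.519, -0.01, 0.205], [212.0, 247.0, 0.519, -0.013, 0.203], [212.0, 248.0, 0.519, -0.016, 0.205], [213.0, 246.0, 0.516, -0.01, 0.203], [213.0, 247.0, 0.517, -0.013, 0.2], [213.0, 248.0, 0.516, -0.016, 0.202]]
(0.194, 0.206) side 11
[[194.0, 292.0, 0.525, -0.008, 0.198], [194.0, 293.0, 0.522, -0.006, 0.2], [194.0, 294.0, 0.52, -0.006, 0.2], [194.0, 295.0, 0.518, -0.006, 0.2], [194.0, 296.0, 0.515, -0.009, 0.198], [195.0, 292.0, 0.525, -0.006, 0.197], [195.0, 293.0, 0.522, -0.008, 0.195], [195.0, 294.0, 0.52, -0.007, 0.196], [195.0, 295.0, 0.518, -0.007, 0.197], [195.0, 296.0, 0.515, -0.009, 0.195],
[... 993 characters left out ...]
210.0, 251.0, 0.525, -0.026, 0.219], [211.0, 243.0, 0.522, -0.001, 0.215], [211.0, 251.0, 0.522, -0.026, 0.219], [212.0, 243.0, 0.519, -0.001, 0.216], [212.0, 251.0, 0.519, -0.025, 0.215], [213.0, 243.0, 0.515, -0.001, 0.219], [213.0, 250.0, 0.516, -0.023, 0.219], [213.0, 251.0, 0.516, -0.025, 0.208], [214.0, 244.0, 0.512, -0.004, 0.222], [214.0, 250.0, 0.512, -0.023, 0.221], [215.0, 244.0, 0.509, -0.004, 0.216], [215.0, 245.0, 0.509, -0.007, 0.219], [215.0, 246.0, 0.509, -0.01, 0.22], [215.0, 247.0, 0.509, -0.014, 0.222], [215.0, 248.0, 0.509, -0.017, 0.22], [215.0, 249.0, 0.509, -0.02, 0.223], [216.0, 246.0, 0.507, -0.01, 0.214], [216.0, 247.0, 0.507, -0.013, 0.214]]
(0.206, 0.24) side 108
```

View pics/t1.png

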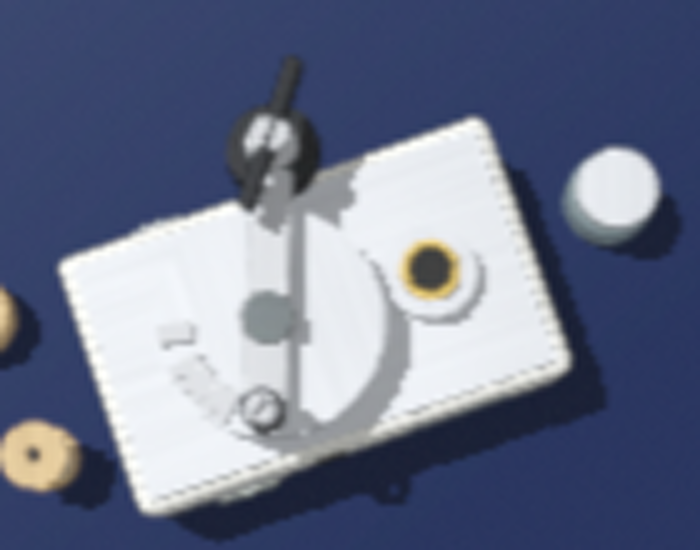

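View pics/s1.png

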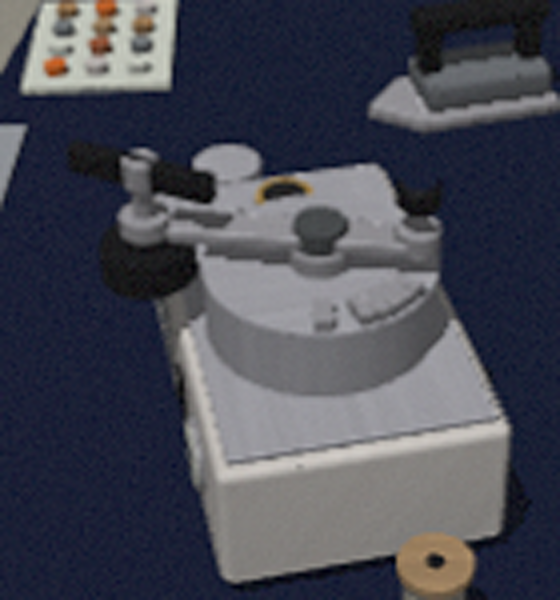

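```bash
python3 - <<'E'
from h import *
c=vision.capture("top");k=lambda x,y:(195+(x-2)/5,130+(y-2)/5)
for n,p,z in(("neck",k(429,269),.136),("knobtop",k(262,410),.222),("hub",k(268,318),.205),("bar1",k(291,63),.226),("bar2",k(251,204),.226),("jar",k(617,181),.075),
 ("cBL",k(150,513),.11),("cTL",k(62,265),.11),("cTR",k(480,120),.11),("cBR",k(568,365),.11)): print(n,atz(c,[p],z).round(4))
P=np.load("side.npy")
m=(P[...,2]>.204)&(P[...,2]<.235)&(P[...,0]>.25)&(abs(P[...,1])<.2)&(P[...,0]<.75)
q=P[m]; 
for a in(q[q[:,0]<.56],q[q[:,0]>.6]): print(len(a),a.min(0),a.max(0),a.mean(0))
b=q[q[:,0]>.6]
print(cv2.minAreaRect(b[:,:2].astype(np.float32)),b[:,2].max())
h=b[b[:,2]>np.percentile(b[:,2],60)];print(cv2.minAreaRect(h[:,:2].astype(np.float32)))
# bar underside/top: max z
print(np.sort(b[:,2])[-10:])
E
```

```text
neck [[ 0.6168 -0.1179  0.136 ]]
knobtop [[ 0.5195 -0.0135  0.222 ]]
hub [[ 0.5773 -0.016   0.205 ]]
bar1 [[ 0.7328 -0.0294  0.226 ]]
bar2 [[ 0.6452 -0.0057  0.226 ]]
jar [[ 0.6849 -0.2472  0.075 ]]
cBL [[0.4583 0.063  0.11  ]]
cTL [[0.6211 0.1236 0.11  ]]
cTR [[ 0.7198 -0.1525  0.11  ]]
cBR [[ 0.557  -0.2101  0.11  ]]
78 [ 0.50837832 -0.02070767  0.206379  ] [0.53304354 0.00365833 0.22420929] [ 0.520079   -0.00245635  0.21622845]
331 [ 0.64225937 -0.03194815  0.20412406] [0.7370204  0.00590173 0.22802201] [ 0.68770032 -0.01018614  0.22002053]
((0.6894719004631042, -0.013260982930660248), (0.023286428302526474, 0.09781038016080856), 66.86627960205078) 0.2280220100885274
((0.6901176571846008, -0.013435326516628265), (0.023149782791733742, 0.09567641466856003), 65.26775360107422)
[0.22754777 0.22757188 0.22759738 0.22769412 0.22771103 0.22780488
 0.22789743 0.22791478 0.22795601 0.22802201]
```

```bash
python3 -m pendant '[[-1,0.0875,-0.138,0.01,0.058],[-1,0.0875,-0.138,0.01,0.058],[-1,0.0875,-0.138,0.01,0.058],[-1,0.0875,-0.138,0.01,0.058],[-1,0.0875,-0.138,0,0.058],[-1,0.0875,-0.138,0,0.058],[-1,0.0875,-0.138,0,0.058],[-1,0.0875,-0.138,0,0.058],[-1,0.0875,-0.138,0,0.058],[-1,0.0875,-0.138,0,0.058],[-1,0.0875,-0.138,0,0.058],[-1,0,0,0,0]]' 30
cat > st.py <<'E'
from h import *
import sys
s=status.sense(); q=s["tool_rot"]; 
yaw=np.degrees(2*np.arctan2(q[1],q[0]))
print("t",s["time"],"pos",s["tool_pos"].round(4),"yaw",yaw.round(2),"q6",s["q"][5].round(3),"F",s["wrist_force"].round(1),"T",s["torque"].round(2),"op",round(s["opening"],4),s["tool_rot"].round(3))
E
python3 st.py
```

```text
time: 1.45
tool_pos: [0.4956, 0.0138, 0.2692]
tool_rot: [0.724, 0.69, 0.0, 0.001]
wrist_force: [-0.6, 1.5, -0.1]
opening: 0.088
t 1.45 pos [0.4956 0.0138 0.2692] yaw 87.24 q6 -1.732 F [-0.6  1.5 -0.1] T [0.08 0.04 0.02] op 0.088 [0.724 0.69  0.    0.001]
```

```bash
python3 -m pendant '[[-1,0.08,-0.091,0,0.02],[-1,0,0,0,0]]'
python3 st.py; python3 - <<'E'
from h import *
s=vision.capture("side");crop(s,"pics/s2.png",200,130,340,260,5)
c=vision.capture("top");crop(c,"pics/t2.png",195,130,335,240,5)
E
```

```text
time: 1.65
tool_pos: [0.5202, -0.0149, 0.2688]
tool_rot: [0.721, 0.693, 0.0, 0.0]
wrist_force: [-0.3, 0.1, -0.5]
opening: 0.0878
t 1.65 pos [ 0.5202 -0.0149  0.2688] yaw 87.77 q6 -1.786 F [-0.3  0.1 -0.5] T [ 0.1  -0.02  0.02] op 0.0878 [0.721 0.693 0.    0.   ]
```

View pics/s2.png

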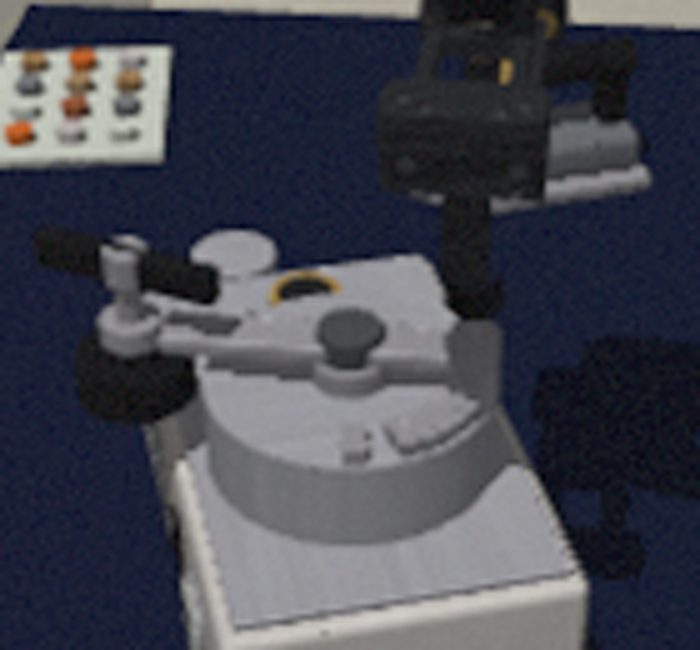

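View pics/t2.png

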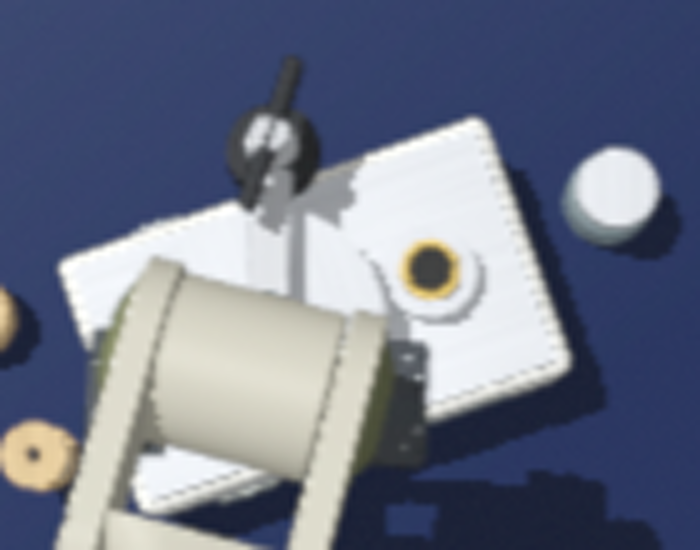

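```bash
python3 -m pendant '[[-1,0,0.002,-0.08,0],[-1,0,0,-0.07,0],[-1,0,0,-0.025,0],[0.3,0,0,0,0],[0.5,0,0,0,0],[1,0,0,0,0],[1,0,0,0,0],[1,0,0,0,0],[1,0,0,0,0],[1,0,0,0,0]]' 30; python3 st.py
```

```text
time: 2.75
tool_pos: [0.5174, -0.0071, 0.2201]
tool_rot: [0.718, 0.696, 0.002, 0.003]
wrist_force: [-0.9, -0.9, -0.6]
opening: 0.0344
t 2.75 pos [ 0.5174 -0.0071  0.2201] yaw 88.15 q6 -1.78 F [-0.9 -0.9 -0.6] T [-0.1   0.13 -0.08] op 0.0344 [0.718 0.696 0.002 0.003]
```

```bash
python3 -m pendant '[[1,0,0,0,0],[1,0,0,0,0],[1,0,0,0,0]]'; python3 st.py; python3 - <<'E'
from h import *
s=vision.capture("side");crop(s,"pics/s3.png",200,130,340,260,5)
E
```

```text
time: 3.05
tool_pos: [0.5173, -0.0072, 0.2201]
tool_rot: [0.719, 0.695, 0.002, 0.002]
wrist_force: [-0.1, 0.2, 0.7]
opening: 0.0272
t 3.05 pos [ 0.5173 -0.0072  0.2201] yaw 88.12 q6 -1.78 F [-0.1  0.2  0.7] T [-0.01  0.07 -0.08] op 0.0272 [0.719 0.695 0.002 0.002]
```

View pics/s3.png

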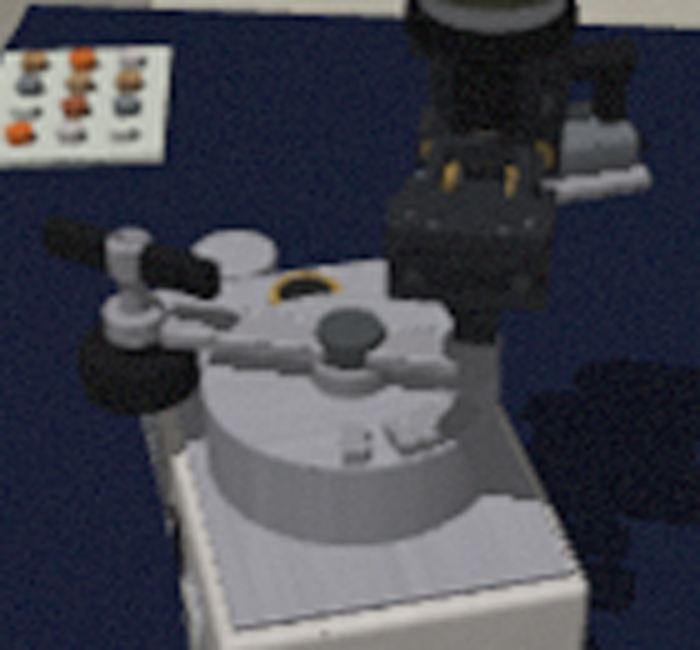

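```bash
python3 -m pendant '[[1,0,0,0.02,0],[1,0,0,0.02,0],[1,0,0,0,0]]' 40; python3 st.py; python3 - <<'E'
from h import *
import numpy as np
piv=np.array([.5785,-.0158]);p=status.sense()["tool_pos"][:2]-piv
print("r",np.hypot(*p),"davit",np.arctan2(p[1],p[0])-np.pi/2-.345)
E
```

```text
time: 3.4
tool_pos: [0.5172, -0.0072, 0.2318]
tool_rot: [0.719, 0.695, 0.002, 0.002]
wrist_force: [1.8, -0.6, -6.3]
opening: 0.0271
t 3.4 pos [ 0.5172 -0.0072  0.2318] yaw 88.12 q6 -1.78 F [ 1.8 -0.6 -6.3] T [-0.09 -0.35  0.02] op 0.0271 [0.719 0.695 0.002 0.002]
r 0.06186612955589103 davit 1.0870952145401007
```

```bash
cat > arc.py <<'E'
from h import *
import sys
piv=np.array([float(sys.argv[1]),float(sys.argv[2])]); step=float(sys.argv[3]); n=int(sys.argv[4])
p=status.sense()["tool_pos"][:2]; a0=np.arctan2(*(p-piv)[::-1]); prev=p
print("davit",a0-np.pi/2-.345, "r",np.hypot(*(p-piv)))
for i in range(1,n+1):
    a=a0-np.radians(step)*i; w=piv+np.hypot(*(p-piv))*np.array([np.cos(a),np.sin(a)])
    print(((w-prev)/.3).round(4), (-step/30)); prev=w
E
python3 arc.py .577 -.0158 4.5 12
```

```text
davit 1.0836605909228234 r 0.060380891083787046
[0.0029 0.0155] -0.15
[0.0041 0.0153] -0.15
[0.0052 0.0149] -0.15
[0.0064 0.0144] -0.15
[0.0075 0.0139] -0.15
[0.0086 0.0133] -0.15
[0.0096 0.0126] -0.15
[0.0106 0.0118] -0.15
[0.0114 0.0109] -0.15
[0.0123 0.01  ] -0.15
[0.013 0.009] -0.15
[0.0137 0.0079] -0.15
```

```bash
python3 -m pendant '[[1,0.0029,0.0155,0,-0.15],[1,0.0041,0.0153,0,-0.15],[1,0.0052,0.0149,0,-0.15],[1,0.0064,0.0144,0,-0.15],[1,0.0075,0.0139,0,-0.15]]' ; python3 st.py; python3 arc.py .577 -.0158 4.5 7
```

```text
time: 3.9
tool_pos: [0.5242, 0.0164, 0.23]
tool_rot: [0.844, 0.536, 0.001, -0.0]
wrist_force: [3.2, 1.1, -6.7]
opening: 0.0272
t 3.9 pos [0.5242 0.0164 0.23  ] yaw 64.87 q6 -1.326 F [ 3.2  1.1 -6.7] T [ 0.02 -0.34  0.19] op 0.0272 [ 0.844  0.536  0.001 -0.   ]
davit 0.6783867166986919 r 0.0618884316570434
[0.009  0.0135] -0.15
[0.01   0.0127] -0.15
[0.011  0.0119] -0.15
[0.0119 0.011 ] -0.15
[0.0127 0.0101] -0.15
[0.0134 0.009 ] -0.15
[0.0141 0.0079] -0.15
```

```bash
python3 -m pendant '[[1,0.0105,0.013,0.003,-0.15],[1,0.011,0.0123,0.003,-0.15],[1,0.0115,0.0116,0.001,-0.15],[1,0.012,0.0108,0,-0.15]]' ; python3 st.py; python3 arc.py .577 -.0158 4.5 7;  python3 - <<'E'
from h import *
s=vision.capture("side");crop(s,"pics/s4.png",200,130,340,260,5)
s=vision.capture("top");crop(s,"pics/t4.png",195,130,335,240,5)
E
```

```text
time: 4.3
tool_pos: [0.5365, 0.0327, 0.2301]
tool_rot: [0.92, 0.392, -0.001, -0.003]
wrist_force: [1.5, 0.3, -5.6]
opening: 0.0268
t 4.3 pos [0.5365 0.0327 0.2301] yaw 46.22 q6 -0.966 F [ 1.5  0.3 -5.6] T [-0.06 -0.33  0.15] op 0.0268 [ 0.92   0.392 -0.001 -0.003]
davit 0.3512360654939253 r 0.06318899124966632
[0.0131 0.0101] -0.15
[0.0138 0.009 ] -0.15
[0.0145 0.0079] -0.15
[0.0151 0.0068] -0.15
[0.0156 0.0056] -0.15
[0.016  0.0043] -0.15
[0.0163 0.0031] -0.15
```

View pics/s4.png

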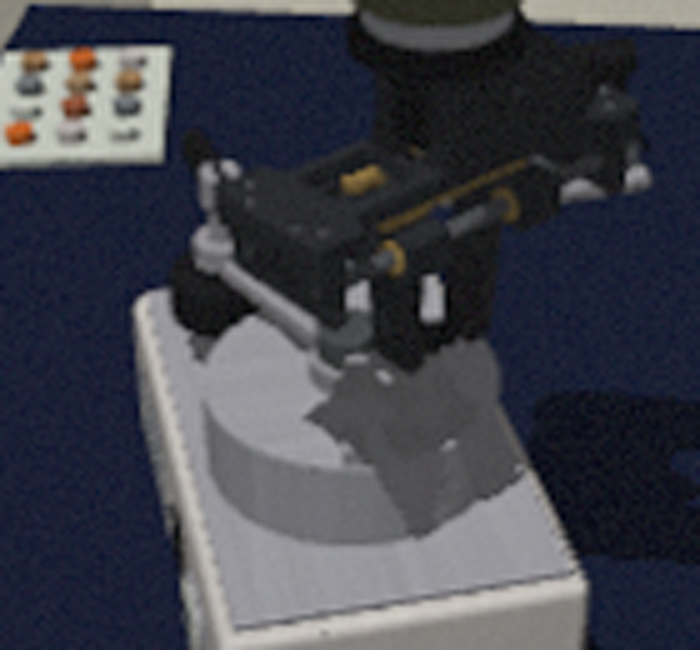

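View pics/t4.png

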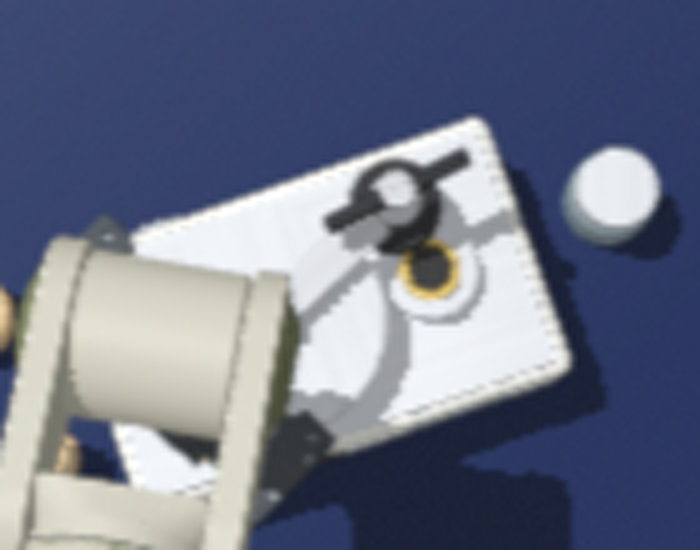

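```bash
python3 - <<'E'
from h import *
from scipy.optimize import least_squares
p=np.array([[.5172,-.0072],[.5242,.0164],[.5365,.0327]])
r=least_squares(lambda x:np.hypot(*(p-x).T)-.06,[.577,-.015]);print(r.x,r.fun)
c=vision.capture("top");k=lambda x,y:(195+(x-2)/5,130+(y-2)/5)
e=atz(c,[k(328,222),k(467,158)],.226);m=e.mean(0);print(e,m)
n=np.array([.6165,-.1187])
for pv in([.5785,-.0158],r.x):
    pv=np.array(pv);a=m[:2]-pv;b=n-pv
    print("davit from cap",np.arctan2(a[1],a[0])-np.arctan2(b[1],b[0]),np.hypot(*a),np.hypot(*b))
    a=p[2]-pv;print("knob", np.arctan2(a[1],a[0])-np.arctan2(-b[1],-b[0]))
E
```

```text
[ 0.57711092 -0.01158279] [ 7.10217696e-05 -1.45154529e-04  8.50466820e-05]
[[ 0.63434241 -0.05280048  0.226     ]
 [ 0.67428447 -0.1374735   0.226     ]] [ 0.65431344 -0.09513699  0.226     ]
davit from cap 0.40893574543781486 0.10973620631919026 0.10969234248569952
knob 0.3599423056675104
davit from cap 0.3935350970174374 0.11376085325040211 0.11412973093817426
knob 0.38980010915914676
```

```bash
python3 arc.py .5771 -.0116 4.5 5; python3 -m pendant '[[1,0.0122,0.0098,0.001,-0.15],[1,0.0131,0.0088,0,-0.15],[1,0.0138,0.0077,0,-0.15],[1,0.0144,0.0066,0,-0.15]]' ; python3 st.py; python3 arc.py .5771 -.0116 1 5;  python3 - <<'E'
from h import *
s=vision.capture("side");crop(s,"pics/s5.png",200,130,340,260,5)
s=vision.capture("top");crop(s,"pics/t5.png",195,130,335,240,5)
E
```

```text
davit 0.39852202164898043 r 0.06005480282473546
[0.012  0.0102] -0.15
[0.0127 0.0092] -0.15
[0.0134 0.0082] -0.15
[0.014  0.0071] -0.15
[0.0145 0.006 ] -0.15
time: 4.85
tool_pos: [0.5519, 0.0435, 0.2299]
tool_rot: [0.969, 0.247, -0.001, -0.005]
wrist_force: [2.1, 1.5, -6.0]
opening: 0.0267
t 4.85 pos [0.5519 0.0435 0.2299] yaw 28.55 q6 -0.637 F [ 2.1  1.5 -6. ] T [ 0.32 -0.45  0.29] op 0.0267 [ 0.969  0.247 -0.001 -0.005]
davit 0.0843439376949171 r 0.06055555009663346
[0.0032 0.0014] -0.03333333333333333
[0.0032 0.0014] -0.03333333333333333
[0.0033 0.0013] -0.03333333333333333
[0.0033 0.0013] -0.03333333333333333
[0.0033 0.0012] -0.03333333333333333
```

View pics/t5.png

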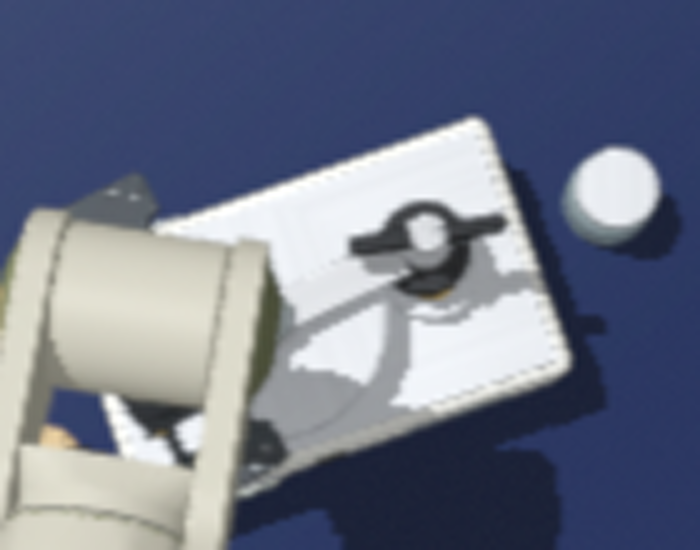

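```bash
python3 -m pendant '[[1,0.0065,0.0025,0,-0.05],[1,0.0066,0.0024,0,-0.05],[1,0.004,0.0014,0,-0.03]]' ; python3 st.py; python3 arc.py .5771 -.0116 1 1
```

```text
time: 5.25
tool_pos: [0.5565, 0.0455, 0.2294]
tool_rot: [0.977, 0.214, -0.002, -0.005]
wrist_force: [-0.8, 2.8, -6.1]
opening: 0.0266
t 5.25 pos [0.5565 0.0455 0.2294] yaw 24.7 q6 -0.565 F [-0.8  2.8 -6.1] T [ 0.15 -0.02  0.03] op 0.0266 [ 0.977  0.214 -0.002 -0.005]
davit 0.0021672186437868834 r 0.060680090001649714
[0.0033 0.0012] -0.03333333333333333
```

```bash
python3 -m pendant '[[1,0.005,0.0017,0,-0.03],[1,0,0,0,0]]' ; python3 st.py; python3 arc.py .5771 -.0116 1 1; python3 - <<'E'
from h import *
s=vision.capture("side");crop(s,"pics/s6.png",200,130,340,260,5)
s=vision.capture("top");crop(s,"pics/t6.png",195,130,335,240,5)
E
```

```text
time: 5.45
tool_pos: [0.5578, 0.046, 0.2292]
tool_rot: [0.979, 0.205, -0.002, -0.005]
wrist_force: [-0.1, 1.8, -5.2]
opening: 0.0268
t 5.45 pos [0.5578 0.046  0.2292] yaw 23.71 q6 -0.547 F [-0.1  1.8 -5.2] T [ 0.21 -0.11 -0.02] op 0.0268 [ 0.979  0.205 -0.002 -0.005]
davit -0.021275318510830754 r 0.060746250958562384
[0.0034 0.0011] -0.03333333333333333
```

View pics/t6.png

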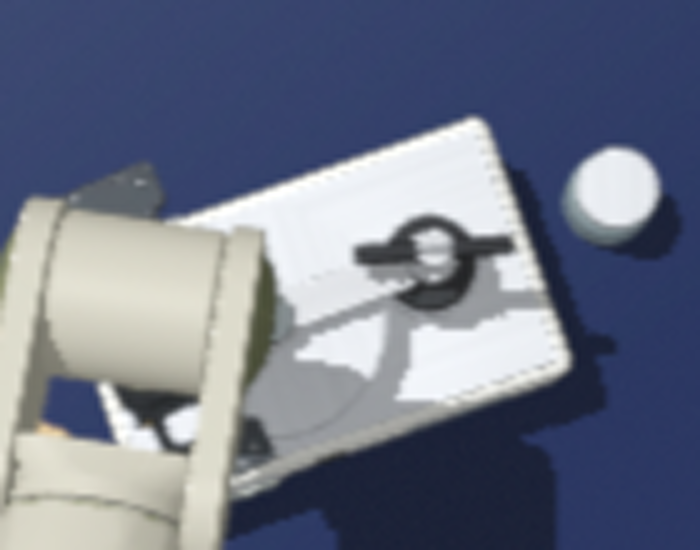

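```bash
python3 - <<'E'
from h import *
c=vision.capture("top");k=lambda x,y:(195+(x-2)/5,130+(y-2)/5)
e=atz(c,[k(357,254),k(512,243)],.226);m=e.mean(0);print(e,m)
pv=np.array([.5785,-.0158]);n=np.array([.6165,-.1187]);a=m[:2]-pv;b=n-pv
print(np.arctan2(a[1],a[0])-np.arctan2(b[1],b[0]))
print(proj(c,[[.6165,-.1187,.226],[.616,-.1192,.226]])*5-np.array([195*5-2,130*5-2]))
E
```

```text
[[ 0.61477104 -0.0705992   0.226     ]
 [ 0.62206159 -0.16486853  0.226     ]] [ 0.61841631 -0.11773386  0.226     ]
0.019479914178579083
[[436.04197439 251.6375339 ]
 [436.862368   252.45703775]]
```

```bash
python3 -m pendant '[[1,0.005,0.0016,0,-0.03],[1,0,0,0,0]]' ; python3 st.py; python3 arc.py .5771 -.0116 1 1
```

```text
time: 5.8
tool_pos: [0.559, 0.0464, 0.2291]
tool_rot: [0.98, 0.197, -0.003, -0.005]
wrist_force: [-0.2, 2.0, -5.2]
opening: 0.0268
t 5.8 pos [0.559  0.0464 0.2291] yaw 22.77 q6 -0.529 F [-0.2  2.  -5.2] T [ 0.19 -0.08 -0.08] op 0.0268 [ 0.98   0.197 -0.003 -0.005]
davit -0.04193359755987536 r 0.06078093909757918
[0.0034 0.001 ] -0.03333333333333333
```

```bash
python3 -m pendant '[[1,0.005,0.0015,0,-0.03],[1,0,0,0,0]]' ; python3 st.py; python3 arc.py .5771 -.0116 1 1
```

```text
time: 6.0
tool_pos: [0.5599, 0.0467, 0.2289]
tool_rot: [0.982, 0.189, -0.004, -0.006]
wrist_force: [-2.2, 0.9, -5.5]
opening: 0.0273
t 6.0 pos [0.5599 0.0467 0.2289] yaw 21.78 q6 -0.511 F [-2.2  0.9 -5.5] T [0.08 0.18 0.  ] op 0.0273 [ 0.982  0.189 -0.004 -0.006]
davit -0.058662027271990214 r 0.060807918453100594
[0.0034 0.001 ] -0.03333333333333333
```

```bash
python3 -m pendant '[[1,0.004,0.0012,0,0]]' ; python3 st.py; python3 arc.py .5771 -.0116 1 1
```

```text
time: 6.1
tool_pos: [0.5602, 0.0469, 0.2285]
tool_rot: [0.982, 0.189, -0.006, -0.006]
wrist_force: [-9.9, -1.7, -5.4]
opening: 0.0269
t 6.1 pos [0.5602 0.0469 0.2285] yaw 21.77 q6 -0.51 F [-9.9 -1.7 -5.4] T [-0.42  1.61 -0.03] op 0.0269 [ 0.982  0.189 -0.006 -0.006]
davit -0.06419653206702147 r 0.06083874319678774
[0.0034 0.001 ] -0.03333333333333333
```

```bash
python3 -m pendant '[[1,-0.003,-0.001,0,0],[1,0,0,-0.01,0],[1,0,0,-0.01,0]]' ; python3 st.py;  python3 -m pendant '[[1,0,0,-0.01,0],[1,0,0,0,0]]' ; python3 st.py
```

```text
time: 6.4
tool_pos: [0.56, 0.0467, 0.2228]
tool_rot: [0.982, 0.189, -0.004, -0.005]
wrist_force: [-3.8, 1.8, -4.2]
opening: 0.027
t 6.4 pos [0.56   0.0467 0.2228] yaw 21.76 q6 -0.51 F [-3.8  1.8 -4.2] T [ 0.13  0.45 -0.05] op 0.027 [ 0.982  0.189 -0.004 -0.005]
time: 6.6
tool_pos: [0.56, 0.0467, 0.2202]
tool_rot: [0.982, 0.189, -0.004, -0.005]
wrist_force: [-3.3, 1.9, -0.7]
opening: 0.027
t 6.6 pos [0.56   0.0467 0.2202] yaw 21.77 q6 -0.51 F [-3.3  1.9 -0.7] T [ 0.1   0.54 -0.03] op 0.027 [ 0.982  0.189 -0.004 -0.005]
```

```bash
python3 -m pendant '[[0.3,0,0,0,0],[0,0,0,0,0],[-0.3,0,0,0,0],[-0.3,0,0,0.06,0],[-0.3,0,0,0.1,0],[-0.3,-0.08,0.08,0.06,0],[-0.3,-0.1,0.1,0,0],[-0.3,-0.1,0.1,0,0]]' ; python3 st.py; python3 - <<'E'
from h import *
s=vision.capture("side");crop(s,"pics/s7.png",200,130,340,260,5);np.save("side.npy",cloud(s))
s=vision.capture("top");crop(s,"pics/t7.png",195,130,335,240,5);np.save("top.npy",cloud(s))
E
```

```text
time: 7.4
tool_pos: [0.4783, 0.1284, 0.29]
tool_rot: [0.983, 0.185, 0.001, -0.003]
wrist_force: [-0.1, 0.7, 0.1]
opening: 0.0571
t 7.4 pos [0.4783 0.1284 0.29  ] yaw 21.36 q6 -0.352 F [-0.1  0.7  0.1] T [-0.05  0.   -0.02] op 0.0571 [ 0.983  0.185  0.001 -0.003]
```

View pics/s7.png

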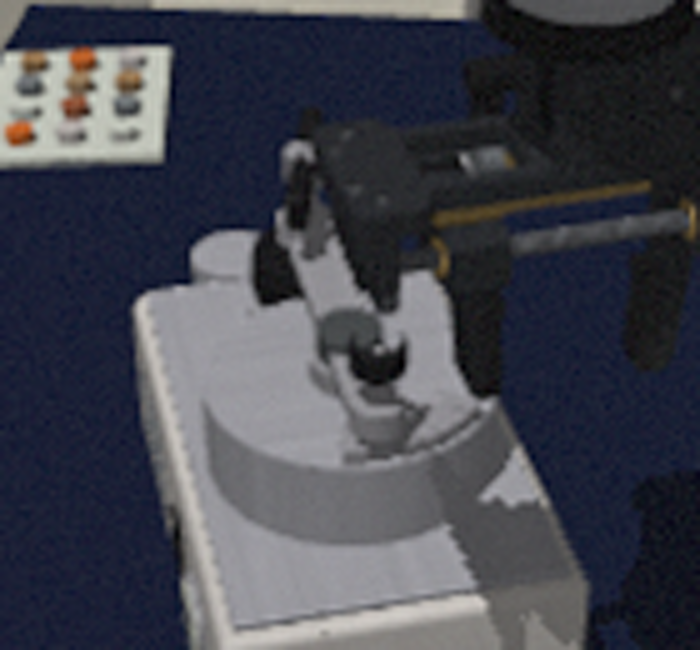

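View pics/t7.png

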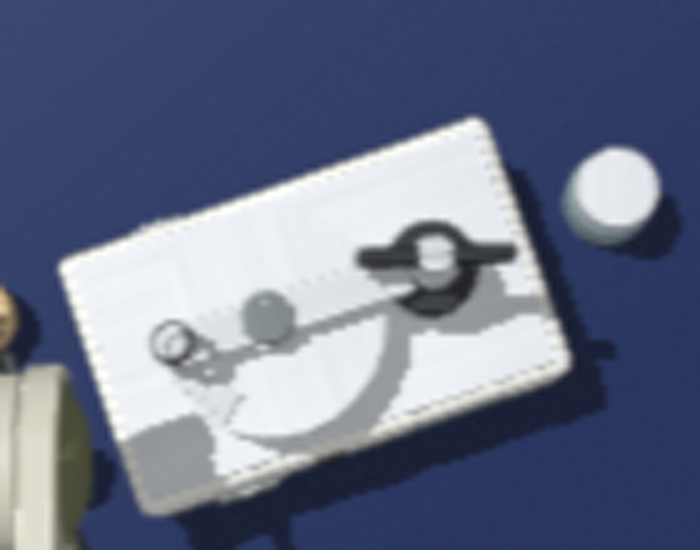

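```bash
python3 - <<'E'
from h import *
c=vision.capture("top");k=lambda x,y:(195+(x-2)/5,130+(y-2)/5)
e=atz(c,[k(359,258),k(515,251)],.226);m=e.mean(0);d=e[0]-e[1];print(e,m,np.degrees(np.arctan2(d[1],d[0])))
print("knob",atz(c,[k(173,341)],.222), "expected",.5785-.06*np.sin(.345),-.0158+.06*np.cos(.345))
for n in("top","side"):
    P=np.load(n+".npy")
    for ctr,r in(((.558,.041),.016),((.618,-.119),.055)):
        mm=(np.hypot(P[...,0]-ctr[0],P[...,1]-ctr[1])<r)&(P[...,2]>.205)&(P[...,2]<.245)
        q=P[mm];print(n,ctr,len(q), np.percentile(q[:,2],[50,90,98]) if len(q) else 0)
        if r>.05 and len(q)>5: print(cv2.minAreaRect(q[:,:2].astype(np.float32)))
E
```

```text
[[ 0.61232312 -0.07183057  0.226     ]
 [ 0.61716406 -0.16668397  0.226     ]] [ 0.61474359 -0.11925727  0.226     ] 92.92161156869427
knob [[0.56121375 0.04112554 0.222     ]] expected 0.5582081993651326 0.04066452715639078
top (0.558, 0.041) 27 [0.21857935 0.2235459  0.22514784]
top (0.618, -0.119) 160 [0.22433768 0.22789818 0.23026429]
((0.6153154373168945, -0.11797354370355606), (0.02015737257897854, 0.09509661793708801), 2.566939115524292)
side (0.558, 0.041) 51 [0.21847012 0.22289385 0.22324388]
side (0.618, -0.119) 129 [0.22592433 0.22760041 0.2281819 ]
((0.6174129247665405, -0.11433446407318115), (0.01859240047633648, 0.09813242405653), 6.846429824829102)
```

```bash
python3 -m pendant '[[-0.3,0.076,-0.137,0,-0.103],[-0.3,0.076,-0.137,0,-0.103],[-0.3,0.076,-0.137,0,-0.103],[-0.3,0.076,-0.137,0,-0.103],[-0.3,0.076,-0.137,0,-0.103],[-0.3,0.076,-0.137,0,-0.103],[-0.3,0,0,0,0]]' ; python3 st.py
```

```text
time: 8.25
tool_pos: [0.6215, -0.1346, 0.2891]
tool_rot: [1.0, 0.019, 0.003, -0.001]
wrist_force: [-0.7, 0.7, 0.5]
opening: 0.0573
t 8.25 pos [ 0.6215 -0.1346  0.2891] yaw 2.15 q6 -0.437 F [-0.7  0.7  0.5] T [-0.08  0.09  0.03] op 0.0573 [ 1.     0.019  0.003 -0.001]
```

```bash
python3 -m pendant '[[-0.3,-0.02,0.05,0,0.02],[-0.3,0,0,0,0],[-0.3,0,0,-0.1,0],[-0.3,0,0,-0.07,0],[-0.3,0,0,0,0]]' ; python3 st.py
```

```text
time: 8.75
tool_pos: [0.6146, -0.1168, 0.2377]
tool_rot: [1.0, 0.026, 0.005, -0.0]
wrist_force: [-0.0, 0.9, 0.8]
opening: 0.0576
t 8.75 pos [ 0.6146 -0.1168  0.2377] yaw 3.0 q6 -0.43 F [-0.   0.9  0.8] T [-0.09  0.11  0.02] op 0.0576 [ 1.     0.026  0.005 -0.   ]
```

```bash
python3 -m pendant '[[-0.3,0,-0.007,-0.04,0],[-0.3,0,0,-0.01,0],[-0.3,0,0,0,0]]' ; python3 st.py;  python3 -m pendant '[[0.2,0,0,0,0],[0.6,0,0,0,0],[1,0,0,0,0],[1,0,0,0,0],[1,0,0,0,0],[1,0,0,0,0],[1,0,0,0,0],[1,0,0,0,0]]' 40 ; python3 st.py
```

```text
time: 9.05
tool_pos: [0.6149, -0.1174, 0.2247]
tool_rot: [1.0, 0.028, 0.006, 0.0]
wrist_force: [0.2, 0.1, 0.1]
opening: 0.0569
t 9.05 pos [ 0.6149 -0.1174  0.2247] yaw 3.16 q6 -0.433 F [0.2 0.1 0.1] T [-0.08  0.1  -0.  ] op 0.0569 [1.    0.028 0.006 0.   ]
time: 9.85
tool_pos: [0.6154, -0.1176, 0.2267]
tool_rot: [1.0, 0.028, 0.008, 0.001]
wrist_force: [-0.1, -0.2, -0.6]
opening: 0.0207
t 9.85 pos [ 0.6154 -0.1176  0.2267] yaw 3.17 q6 -0.433 F [-0.1 -0.2 -0.6] T [-0.06  0.09  0.02] op 0.0207 [1.    0.028 0.008 0.001]
```

```bash
python3 -m pendant '[[1,0,-0.003,-0.02,0],[1,0,0,0,0],[1,0,0,0,0],[1,0,0,0,0]]' 40 ; python3 st.py
```

```text
time: 10.25
tool_pos: [0.617, -0.1169, 0.2267]
tool_rot: [1.0, 0.028, 0.013, 0.001]
wrist_force: [-0.1, -1.0, -0.1]
opening: 0.0208
t 10.25 pos [ 0.617  -0.1169  0.2267] yaw 3.24 q6 -0.435 F [-0.1 -1.  -0.1] T [-0.03  0.21  0.02] op 0.0208 [1.    0.028 0.013 0.001]
```

```bash
python3 - <<'E'
from h import *
s=vision.capture("side");crop(s,"pics/s8.png",210,110,310,210,6)
E
```

```text
(no output)
```

View pics/s8.png

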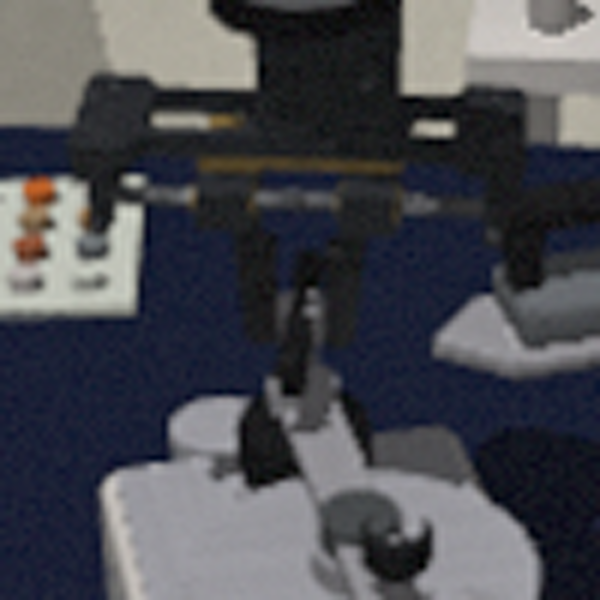

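```bash
python3 -m pendant '[[1,0,0,-0.001,-0.28],[1,0,0,-0.001,-0.28],[1,0,0,-0.001,-0.28]]' 50 ; python3 st.py;python3 -m pendant '[[1,0,0,-0.001,-0.28],[1,0,0,-0.001,-0.28]]' 50 ; python3 st.py; python3 - <<'E'
from h import *
s=vision.capture("side");crop(s,"pics/s9.png",210,110,310,210,6)
s=vision.capture("top");crop(s,"pics/t9.png",195,130,335,240,5)
E
```

```text
time: 10.6
tool_pos: [0.6165, -0.1169, 0.2256]
tool_rot: [0.981, -0.196, 0.011, 0.003]
wrist_force: [-1.1, 1.8, 1.6]
opening: 0.0207
t 10.6 pos [ 0.6165 -0.1169  0.2256] yaw -22.59 q6 0.022 F [-1.1  1.8  1.6] T [0.25 0.47 0.12] op 0.0207 [ 0.981 -0.196  0.011  0.003]
time: 10.8
tool_pos: [0.6162, -0.1167, 0.2248]
tool_rot: [0.94, -0.34, 0.01, 0.005]
wrist_force: [-1.5, 1.6, 1.1]
opening: 0.0206
t 10.8 pos [ 0.6162 -0.1167  0.2248] yaw -39.78 q6 0.326 F [-1.5  1.6  1.1] T [0.19 0.43 0.1 ] op 0.0206 [ 0.94  -0.34   0.01   0.005]
```

View pics/s9.png

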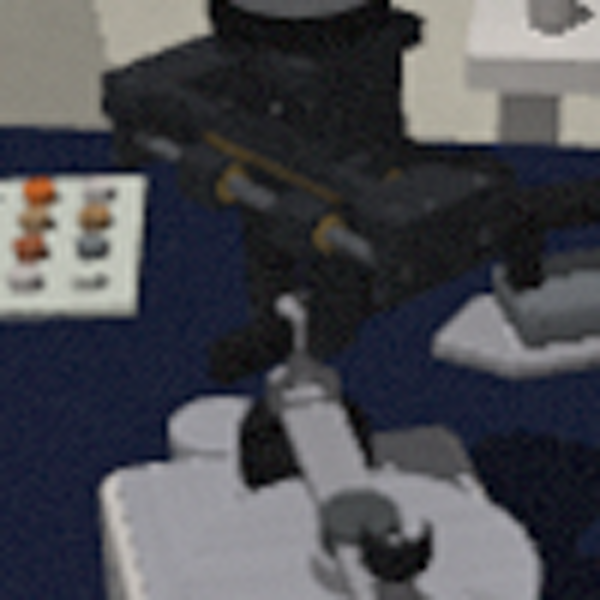

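View pics/t9.png

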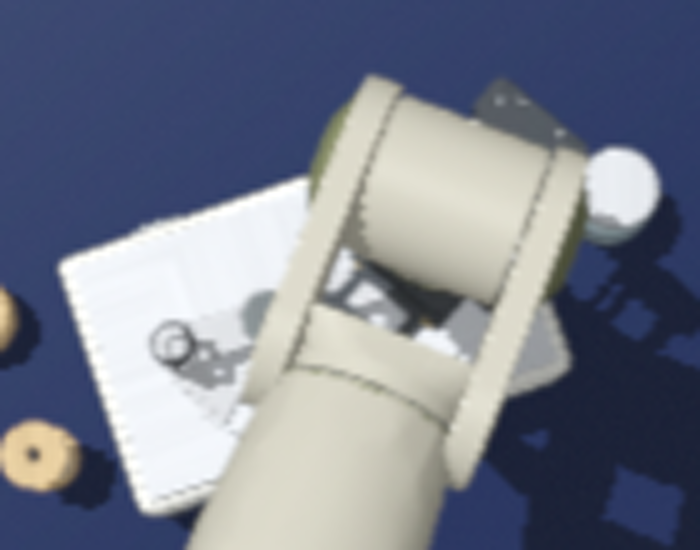

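```bash
python3 -m pendant '[[1,0,0,-0.001,-0.28],[1,0,0,-0.001,-0.28],[1,0,0,-0.001,-0.28],[1,0,0,-0.001,-0.28],[1,0,0,-0.001,-0.28],[1,0,0,-0.001,-0.28],[1,0,0,-0.001,-0.28]]' 50 ; python3 st.py;python3 -m pendant '[[1,0,0,-0.001,-0.28],[1,0,0,-0.001,-0.28],[1,0,0,-0.001,-0.28],[1,0,0,-0.001,-0.28],[1,0,0,-0.001,-0.28],[1,0,0,-0.001,-0.28],[1,0,0,-0.001,-0.28],[1,0,0,0,-0.2],[1,0,0,0,0]]' 50 ; python3 st.py
```

```text
time: 11.6
tool_pos: [0.6158, -0.116, 0.2223]
tool_rot: [-0.652, 0.758, -0.005, -0.008]
wrist_force: [-1.3, 0.7, 1.1]
opening: 0.0207
t 11.6 pos [ 0.6158 -0.116   0.2223] yaw 261.45 q6 1.358 F [-1.3  0.7  1.1] T [0.35 0.34 0.15] op 0.0207 [-0.652  0.758 -0.005 -0.008]
time: 12.5
tool_pos: [0.6156, -0.116, 0.2194]
tool_rot: [-0.142, 0.99, 0.002, -0.009]
wrist_force: [-1.9, 1.6, 1.0]
opening: 0.0207
t 12.5 pos [ 0.6156 -0.116   0.2194] yaw 196.28 q6 2.488 F [-1.9  1.6  1. ] T [ 0.33  0.23 -0.06] op 0.0207 [-0.142  0.99   0.002 -0.009]
```

```bash
python3 -m pendant '[[0.5,0,0,0,0],[0,0,0,0,0],[0,0,0,0,0],[0,0,0,0.06,0],[0,0,0,0.08,0],[0,0,0,0.02,0.28],[0,0,0,0,0.28],[0,0,0,0,0.28],[0,0,0,0,0.28],[0,0,0,0,0.28],[0,0,0,0,0.28],[0,0,0,0,0.28]]' ; python3 st.py
```

```text
time: 13.7
tool_pos: [0.6161, -0.1178, 0.2692]
tool_rot: [-0.626, 0.78, -0.005, -0.008]
wrist_force: [-1.0, 0.3, 0.2]
opening: 0.0438
t 13.7 pos [ 0.6161 -0.1178  0.2692] yaw 257.53 q6 1.422 F [-1.   0.3  0.2] T [ 0.09  0.17 -0.03] op 0.0438 [-0.626  0.78  -0.005 -0.008]
```

```bash
python3 -m pendant '[[0,0,0,0,0.28],[0,0,0,0,0.28],[0,0,0,0,0.28],[0,0,0,0,0.28],[0,0,0,0,0.28],[0,0,0,0,0.28],[0,0,0,0,0.28],[0,0,0,0,0.28],[0,0,0,0,0.28],[0,0,0,0,0.28],[0,0,0,0,0.28],[0,0,0,0,0]]' ; python3 st.py
```

```text
time: 14.9
tool_pos: [0.6167, -0.1196, 0.2692]
tool_rot: [0.998, -0.068, 0.011, 0.002]
wrist_force: [-0.9, 0.2, 0.4]
opening: 0.044
t 14.9 pos [ 0.6167 -0.1196  0.2692] yaw -7.78 q6 -0.243 F [-0.9  0.2  0.4] T [-0.09  0.1   0.01] op 0.044 [ 0.998 -0.068  0.011  0.002]
```

```bash
python3 -m pendant '[[0,0,0.003,0,0.27],[0,0,0.003,0,0.27],[0,0,0.003,0,0.26],[0,0,0,0,0],[0,0,0,-0.07,0],[0,0,0,-0.05,0],[0,0,0,0,0]]' ; python3 st.py; python3 - <<'E'
from h import *
s=vision.capture("side");crop(s,"pics/s10.png",210,110,310,210,6)
E
```

```text
time: 15.6
tool_pos: [0.617, -0.1175, 0.2327]
tool_rot: [0.991, 0.134, 0.012, 0.001]
wrist_force: [-0.9, -0.0, -0.5]
opening: 0.0441
t 15.6 pos [ 0.617  -0.1175  0.2327] yaw 15.36 q6 -0.648 F [-0.9 -0.  -0.5] T [-0.02  0.08  0.02] op 0.0441 [0.991 0.134 0.012 0.001]
```

View pics/s10.png

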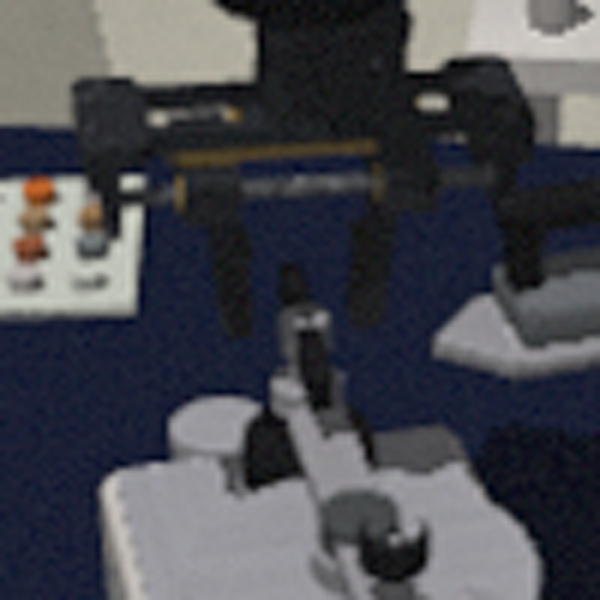

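```bash
python3 -m pendant '[[0,0,0,-0.04,0.03],[0,0,0,-0.01,0],[0.4,0,0,-0.003,0],[0.8,0,0,0,0],[1,0,0,0,0],[1,0,0,0,0],[1,0,0,0,0],[1,0,0,0,0]]' 50; python3 st.py
```

```text
time: 16.45
tool_pos: [0.6179, -0.118, 0.219]
tool_rot: [0.99, 0.14, 0.014, 0.002]
wrist_force: [-0.1, -0.2, -1.5]
opening: 0.0206
t 16.45 pos [ 0.6179 -0.118   0.219 ] yaw 16.04 q6 -0.661 F [-0.1 -0.2 -1.5] T [-0.12  0.12  0.01] op 0.0206 [0.99  0.14  0.014 0.002]
```

Turn on, watching the moment for the stop.

```bash
python3 -m pendant '[[1,0,0,-0.001,-0.28],[1,0,0,-0.001,-0.28],[1,0,0,-0.001,-0.28],[1,0,0,-0.001,-0.28],[1,0,0,-0.001,-0.28]]' 50; python3 st.py; python3 -m pendant '[[1,0,0,-0.001,-0.15],[1,0,0,-0.001,-0.15]]' 50; python3 st.py;
```

```text
time: 16.95
tool_pos: [0.6167, -0.1177, 0.2171]
tool_rot: [0.972, -0.233, 0.011, 0.007]
wrist_force: [-1.0, 1.7, -0.7]
opening: 0.0212
t 16.95 pos [ 0.6167 -0.1177  0.2171] yaw -26.98 q6 0.103 F [-1.   1.7 -0.7] T [0.   0.34 0.15] op 0.0212 [ 0.972 -0.233  0.011  0.007]
time: 17.15
tool_pos: [0.6165, -0.1175, 0.2167]
tool_rot: [0.95, -0.313, 0.01, 0.008]
wrist_force: [-0.9, 1.5, 0.1]
opening: 0.0207
t 17.15 pos [ 0.6165 -0.1175  0.2167] yaw -36.46 q6 0.271 F [-0.9  1.5  0.1] T [0.06 0.3  0.13] op 0.0207 [ 0.95  -0.313  0.01   0.008]
```

```bash
for i in 1; do python3 -m pendant '[[1,0,0,-0.001,-0.15],[1,0,0,-0.001,-0.15]]' 50; python3 st.py; python3 -m pendant '[[1,0,0,-0.001,-0.15],[1,0,0,-0.001,-0.15]]' 50; python3 st.py; done
```

```text
time: 17.35
tool_pos: [0.6162, -0.1173, 0.2163]
tool_rot: [0.921, -0.389, 0.009, 0.009]
wrist_force: [-0.9, 0.3, -0.2]
opening: 0.0207
t 17.35 pos [ 0.6162 -0.1173  0.2163] yaw -45.82 q6 0.436 F [-0.9  0.3 -0.2] T [0.04 0.31 0.21] op 0.0207 [ 0.921 -0.389  0.009  0.009]
time: 17.55
tool_pos: [0.6159, -0.1171, 0.2159]
tool_rot: [0.886, -0.463, 0.007, 0.009]
wrist_force: [-4.0, -0.4, 1.3]
opening: 0.0205
t 17.55 pos [ 0.6159 -0.1171  0.2159] yaw -55.17 q6 0.601 F [-4.  -0.4  1.3] T [-0.03  0.81  0.49] op 0.0205 [ 0.886 -0.463  0.007  0.009]
```

```bash
python3 -m pendant '[[1,0,0,0,-0.15],[1,0,0,0,-0.15]]' 60; python3 st.py; python3 -m pendant '[[1,0,0,0,-0.2],[1,0,0,0,-0.2],[1,0,0,0,0]]' 60; python3 st.py; python3 - <<'E'
from h import *
s=vision.capture("side");crop(s,"pics/s11.png",210,110,310,210,6)
E
```

```text
time: 17.75
tool_pos: [0.6145, -0.1171, 0.216]
tool_rot: [0.846, -0.533, 0.005, 0.011]
wrist_force: [-0.3, 1.3, 0.7]
opening: 0.0203
t 17.75 pos [ 0.6145 -0.1171  0.216 ] yaw -64.37 q6 0.763 F [-0.3  1.3  0.7] T [0.29 0.25 0.98] op 0.0203 [ 0.846 -0.533  0.005  0.011]
time: 18.05
tool_pos: [0.6165, -0.1159, 0.2163]
tool_rot: [0.784, -0.62, 0.006, 0.01]
wrist_force: [1.6, -1.7, -2.1]
opening: 0.0209
t 18.05 pos [ 0.6165 -0.1159  0.2163] yaw -76.69 q6 0.979 F [ 1.6 -1.7 -2.1] T [-0.06 -0.19  0.8 ] op 0.0209 [ 0.784 -0.62   0.006  0.01 ]
```

View pics/s11.png

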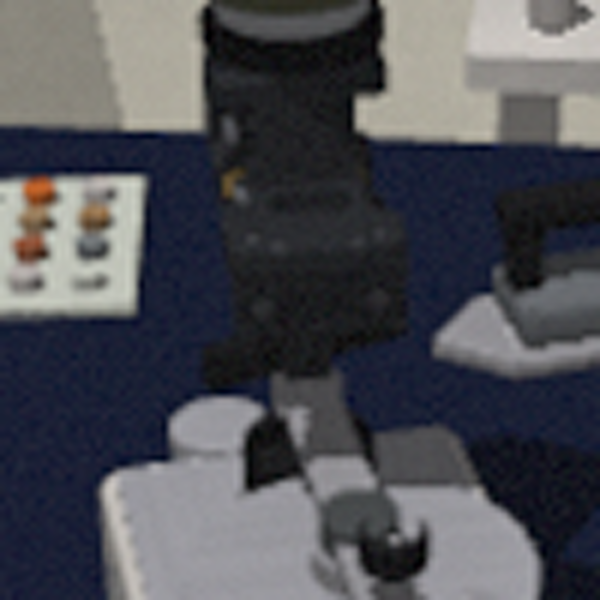

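```bash
python3 -m pendant '[[0.5,0,0,0,0],[0,0,0,0,0],[0,0,0,0,0],[0,0,0,0.05,0],[0,0,0,0.1,0],[0,0,0,0.1,0.2],[0,-0.14,0.02,0,0.2],[0,-0.14,0.02,0,0.2],[0,-0.14,0.02,0,0.2],[0,-0.1,0.02,0,0],[0,0,0,0,0]]'; python3 st.py; python3 - <<'E'
from h import *
s=vision.capture("side");crop(s,"pics/s12.png",190,110,330,230,5);np.save("side.npy",cloud(s))
s=vision.capture("top");crop(s,"pics/t12.png",195,130,335,240,5);np.save("top.npy",cloud(s))
for n in("top","side"):
    P=np.load(n+".npy")
    for ctr,r in(((.558,.041),.016),((.616,-.118),.052)):
        mm=(np.hypot(P[...,0]-ctr[0],P[...,1]-ctr[1])<r)&(P[...,2]>.197)&(P[...,2]<.235)
        q=P[mm];print(n,ctr,len(q), np.percentile(q[:,2],[50,90,98]) if len(q) else 0)
        if r>.05 and len(q)>5: print(cv2.minAreaRect(q[:,:2].astype(np.float32)))
E
```

```text
time: 19.2
tool_pos: [0.4545, -0.0918, 0.2953]
tool_rot: [0.901, -0.435, 0.009, 0.01]
wrist_force: [0.5, 0.4, 0.4]
opening: 0.0442
t 19.2 pos [ 0.4545 -0.0918  0.2953] yaw -51.52 q6 0.46 F [0.5 0.4 0.4] T [0.03 0.11 0.02] op 0.0442 [ 0.901 -0.435  0.009  0.01 ]
top (0.558, 0.041) 34 [0.21723453 0.22286284 0.22403404]
top (0.616, -0.118) 150 [0.21434547 0.2180442  0.22084504]
((0.6148800849914551, -0.11759346723556519), (0.09858917444944382, 0.01952349580824375), 34.60771179199219)
side (0.558, 0.041) 51 [0.21745464 0.22245677 0.22382636]
side (0.616, -0.118) 284 [0.21128444 0.2169515  0.21819603]
((0.6162580847740173, -0.11466140300035477), (0.0961490049958229, 0.02394847944378853), 43.3241081237793)
```

View pics/s12.png

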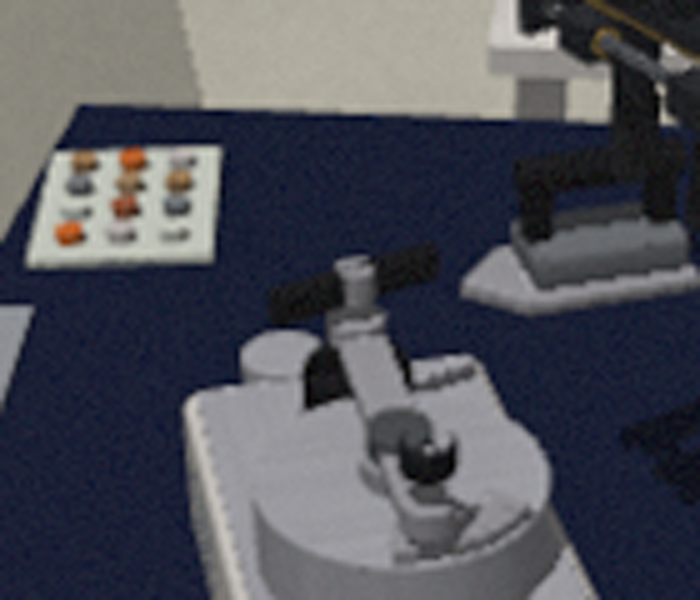

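View pics/t12.png

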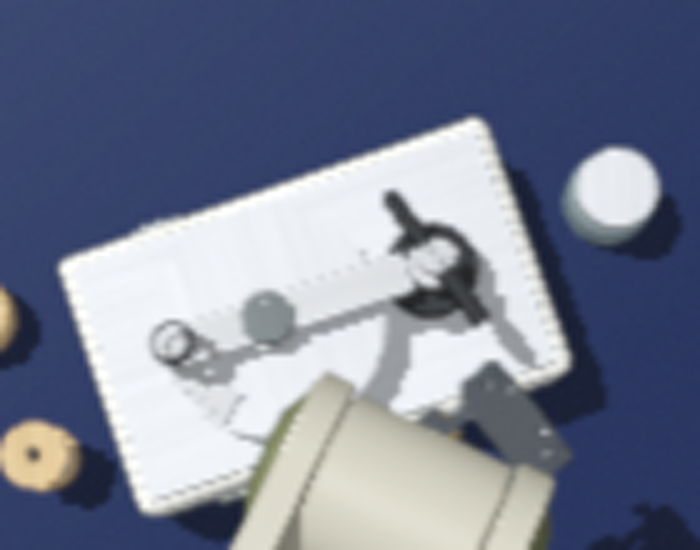

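```bash
python3 - <<'E'
from h import *
cv2.imwrite("pics/tend.png",vision.capture("top")["frame"][:,:,::-1])
job.close_job()
E
```

```text
the job is handed in; nothing more can be done
```

View pics/tend.png

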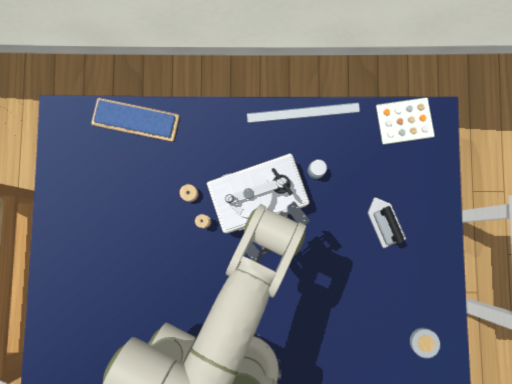

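The boiler filler is closed and the job was handed in at about 19 s, with the gripper open and clear of everything.

**Swing arm and pin:** I lifted the index pin about 9–12 mm by its knob and swung the arm until I felt its end stop. I backed off slightly and lowered the pin into its hole. The knob ended back at its pin-down height in both cameras (top about 0.223 m). The wrist read about 0 N vertical force with the pin down.

**Cap:** I turned the T-handle clockwise in two grips, about 237° (4.1 rad) as measured from the bar's direction. The moment then rose to about 1 N m, the fingers slipped on the handle's post, and the bar turned no further. The bar came down about 10 mm, to the height given for the stop.

**Less certain:**
- The camera heights are only good to 1–2 mm, so the turn reading alone could be off by a few tenths of a radian. The hard stop I felt is the stronger evidence that the cap is fully down.
- My position estimate for the swing read slightly past home (about -0.06 rad), which I put down to how the knob sat in the grip. The pin dropping in showed it was home.

**Bystanders:** In the last overhead picture the iron, both spools and the jar stand at the same pixel positions as in the first.

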